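Close the bird-seed dispenser with its bayonet cap

ROBOT

A 6-joint arm with a two-finger parallel gripper is mounted at the origin on the work surface. World frame = base frame: x ahead of the robot, y to its left, z up, the work surface at z = 0. Lengths are in mm, angles in rad, forces in N, time in s.
With the tool pointing down it reaches from about 325 to 850 mm from the base axis. Payload 4.4 kg.
Tool frame: the origin (TCP) lies midway between the tips of the shut fingers; the grasp point (between the pads) lies 19 mm behind it; z points along the fingers, y is the line along which they close (so a half turn about z gives the same grasp; the last joint's range is limited). The gripper opens to 94 mm and grips with 3 to 60 N. Pads are 16 mm wide; open, the fingers measure 119 mm over their backs; the gripper's body (75 mm by 177 mm) begins 78 mm behind the grasp point.
Start: joints at [1.157, 0.207, 1.542, -0, 1.393, -0.15], TCP at [149.386, 555.257, 205.447] pointing down, gripper open.
Joint ranges: [-2.73, 2.73], [-0.86, 2.22], [0.23, 2.46], [-1.11, 4.25], [0.08, 2.63], [-2.82, 2.82]. Speed limits (rad/s): [2.79, 2.79, 3.14, 3.14, 3.14, 3.14].

INTERFACE

Orientations are given as a rotation vector (axis times angle).
In Python, from plant import bot gives the robot as it stands. Calls block until the motion is done:
- bot.movep(position, orientation): joint-space move of the TCP to a pose.
- bot.movel(position, rotation=None, vel=150): straight line of the TCP; rotation=None keeps the orientation; vel is the mean speed in mm/s.
- bot.goto_joints(angles): joint-space move.
- bot.set_gripper(opening, effort=None): finger opening in mm; effort is the grip in N (None keeps the last); returns when the fingers have stopped.
- bot.dwell(seconds).
- bot.solve_ik(position, orientation): joint angles nearest the present ones, or None.
- bot.observe(): the state.
- bot.snapshot(name): name is "side" or "top"; returns a dict with "img" (400x640x3 uint8, red, green, blue), "fx", "fy", "cx", "cy" (pixels), "distortion" ([k1, k2, p1, p2, k3] as OpenCV has them; the pictures are not rectified), "R" (3x3) and "t" (3): a world point X has camera coordinates R X + t. Camera axes: x right, y down, z forward; pixel columns grow to the right and rows downward; lengths in mm; the calibration is good to about 2 mm. A picture is of the moment at which its call begins. There is no depth.
A pose or a line that the arm cannot do raises bot.Unreachable and nothing moves.
- bot.sign_off(): hands the job in; it is judged then, once.
The state is a dict: "t": time; "joint_pos": joint angles; "dq": joint speeds; "tau": joint torques, N m; "position": TCP position; "ee_rot": TCP orientation; "force": force on the tool from outside, world axes, zero at the start; "wrist_torque": the same for the moment, N m; "gripper_width": finger opening in mm; "finger_force": force on a finger pad.
Only numpy, scipy, OpenCV 4.12 (cv2) and the standard library are available. Lean on these libraries where they do the work, as an engineer would, in place of code of your own. Each camera call takes 0.05 s, during which the arm holds its last target. There are 200 camera calls.

TASK

The seed dispenser on the plank has lost its cap and a white dish is covering its mouth: take the dish off and set it down gently, upright, in the middle of the cork mat. Then fit the orange cap that has the bar grip and two lugs: line its lugs up with the slots in the mouth, press it down against the spring, turn it clockwise (seen from above) about a quarter turn as far as the stop, and let go so that it springs up and locks. Do not knock over or shift the other things.

Things in the scene. Friction and masses are not known exactly. Their poses are not given: they have to be found in the camera images.
- dispenser: Orange plastic seed dispenser, fixed, standing on the plank: box body 150 x 150 mm, 128 mm high, with a round collar (122 mm outside diameter) on top whose rim is 165 mm above the base. White round button on its front (-x) face. Origin: centre of its underside; z up, x towards its back. The plank's top is 87 mm above the table.
- mouth (a point): Centre of the dispenser's mouth, on the top face of the ring ledge inside the collar (158 mm above the dispenser's base, 7 mm below the rim); axes parallel to the dispenser's. Bore through the ledge 80 mm diameter, collar inside 108 mm. A cap laid in unpressed has its origin 7 mm below this point; turning needs 17 to 21 mm (at 21 its disc meets the ledge); locked, it is 13 mm below.
- slot (a point): Middle of one of two like entry slots through the ledge, on the dispenser's +x side, 47 mm from the mouth's centre; the other is opposite on the -x side. Each is 19 mm wide at the bore, 23 mm at its outer end (54 mm from the centre). The ledge is 9 mm thick; below it the way is open clockwise (seen from above) from each slot and blocked anticlockwise.
- catch (a point): Ceiling of one catch, 47 mm from the mouth's centre, 75 degrees clockwise (from above) of point slot; the other is opposite. A catch is 30 degrees wide; the ledge there is only 5 mm thick instead of 9, so a lug under it springs up 4 mm and cannot turn back. A solid stop follows, met when the cap is about 79 degrees past the slots.
- plate (a joint): Grey sprung plate in the bore of the mouth, 72 mm diameter, that the cap presses down: 0 at rest (its top 7 mm below the mouth point), grows downward in m, up to 0.018. It pushes up with 3 N at first and 0.3 N more per mm.
- cap: Orange plastic bayonet cap, 150 g, starting upright on the table. Origin: centre of its underside, z up. Plug 75 mm diameter (chamfered to 68 mm at the bottom), 21 mm high; two lugs at the bottom, 14 mm wide and 8 mm high, reach 51 mm from the centre along +x and -x; disc 90 mm diameter from 21 to 27 mm height; bar grip on top 70 mm long along x (in line with the lugs), 16 mm wide, from 27 to 61 mm height. Half a turn of it makes no difference.
- dish: White ceramic dish, round, 280 g, starting upright on the dispenser's collar rim. Origin: centre of its underside, z up. 120 mm diameter at the base, 132 mm at the rim, 40 mm high, wall 6 mm thick, floor 6 mm thick.
- mat: Round cork mat lying fixed on the table, 170 mm diameter, 4 mm thick. Origin: centre of its underside.
- plank: Fixed pine plank 210 x 900 mm (long axis y) lying on two bricks, its top 87 mm and its underside 65 mm above the table. Origin: below its centre, at table height.
- lid: Bystander: plain round orange lid without lugs, 100 mm diameter, 10 mm thick, with a round knob 28 mm wide up to 32 mm height, on the table. Origin: centre of underside.
- pot_low: Bystander: clay pot standing upside down on the plank, 112 mm diameter at its rim, 86 mm high. Origin: centre of its lower face.
- pot_high: Bystander: like clay pot standing upright on the first, 86 mm high, 112 mm diameter at its rim, which is 259 mm above the table. Origin: centre of its underside.
- bottle: Bystander: green bottle on the plank, 66 mm diameter, 190 mm high (top 277 mm above the table). Origin: centre of underside.
- tin: Bystander: metal can on the plank, 80 mm diameter, 100 mm high. Origin: centre of underside.
- ladle: Bystander: aluminium ladle on the table, bowl 64 mm diameter and 26 mm high, straight flat handle reaching 180 mm from the bowl's centre along its -x. Origin: under the bowl's centre.
- mug: Bystander: blue mug on the table, 72 mm diameter, 85 mm high, handle to its +y. Origin: centre of underside.
Things that resemble listed ones, but are neither listed nor needed, are in the scene too. What is shaped like the cap but pink, purple or turquoise is not meant.

How it is judged (in metres and radians):
On the way, in this order (a step that is already met when the one before it is completed fails the run):
1. the dish stands on the cork mat (horizontal distance between dish and mat below 0.025 m and height (world z) of dish below 0.01 m and angle between dish's own z axis and vertical below 0.1 rad and linear speed of dish below 0.03 m/s and not (contact force between dish and the fingers above 0.1 N)), for 0.2 s.
2. the cap is pressed down with its lugs through the slots (z of cap in the frame of mouth below -0.0155 m and horizontal distance between cap and mouth below 0.006 m and angle between the x axis of cap and the x axis of dispenser, either way round below 0.3 rad and angle between cap's own z axis and vertical below 0.12 rad).
At the end, for the whole second after the job is handed in: The dish stands upright (within 0.1 rad) at rest on the mat, its centre within 25 mm of the mat's; the cap is locked in the mouth: at rest, upright, its origin 10.5 to 15.5 mm below the mouth point and within 6 mm of its axis, turned 65 degrees or more from the slots (horizontal distance between dish and mat below 0.025 m and height (world z) of dish below 0.01 m and angle between each of dish, cap's own z axis and vertical below 0.1 rad and z of cap in the frame of mouth between -0.0155 and -0.0105 m and horizontal distance between cap and mouth below 0.006 m and angle between the x axis of cap and the x axis of dispenser, either way round above 1.13 rad and linear speed of each of dish, cap below 0.02 m/s); the robot touches nothing.
It fails at once if a bystander (lid, pots, bottle, tin, ladle, mug) is shifted by more than 30 mm (distance of any of lid, pot_low, pot_high, bottle, tin, ladle, mug from where it was at the start of the episode above 0.03 m).
It fails at once if the dish strikes the mat hard (over 60 N) (contact force between dish and mat above 60 N).
It also fails if it takes over 72 s, if anything falls off the work surface, if the arm or the gripper's body presses on something with over 40 N, if the wrist force passes 120 N, or if a joint passes its speed limit or range.

## Working session

There is one attempt and no reset: what is moved stays moved. The work goes in short steps, each a Python script; the robot and the scene stay as the last script left them, time stands still between calls to the robot, and variables do not carry over. Pictures are saved under pics/ and viewed, at most 10 in all, crops included, and the job is handed in when it is done.

```bash
ls; mkdir -p pics; python3 - <<'E'
from plant import bot
import cv2,pickle
for n in("side","top"):
    s=bot.snapshot(n); cv2.imwrite(f"pics/{n}0.png",s["img"][:,:,::-1]); pickle.dump(s,open(f"{n}0.pkl","wb"))
    print(n,{k:s[k] for k in s if k!="img"})
print(bot.observe())
E
```

```text
pics
side {'fx': 519.9573665280606, 'fy': 519.9573665280606, 'cx': 321.3039910131551, 'cy': 201.86355454498423, 'distortion': array([-0.12662402,  0.        ,  0.        ,  0.        ,  0.        ]), 'R': array([[ 0.47960039, -0.87741735,  0.01105677],
       [-0.52239085, -0.29562022, -0.79982278],
       [ 0.70504699,  0.37781936, -0.60013437]]), 't': array([-325.72655263,  342.62752503, 1433.94256377])}
top {'fx': 497.0536103634245, 'fy': 497.0536103634245, 'cx': 316.5026639191751, 'cy': 199.8923170269905, 'distortion': array([-0.08013276,  0.        ,  0.        ,  0.        ,  0.        ]), 'R': array([[-0.02791211, -0.99954191, -0.01169952],
       [-0.99367184,  0.02901827, -0.10850909],
       [ 0.10879889,  0.00859677, -0.99402661]]), 't': array([ -71.77664564,  493.5290554 , 1624.358327  ])}
{'t': 0.1, 'joint_pos': array([ 1.15752025e+00,  2.07345613e-01,  1.54277404e+00, -3.66971405e-05,
        1.39349661e+00, -1.50488679e-01]), 'dq': array([ 0.00018107, -0.00223619, -0.00388203, -0.00085363, -0.00180147,
        0.00143871]), 'tau': array([-5.33169041e-04, -3.71859741e+01, -2.82290912e+01,  7.00462935e-02,
        3.11770616e-02, -5.92776405e-05]), 'position': array([149.09586499, 554.59319335, 204.41834525]), 'ee_rot': array([-4.11519234e-01, -3.11398914e+00,  3.06848229e-03]), 'force': array([ 0.08417091, -0.20540734,  0.71951648]), 'wrist_torque': array([0.00841592, 0.02507628, 0.05130376]), 'finger_force': 0.0, 'gripper_width': 93.97138324936753}
```

View pics/side0.png

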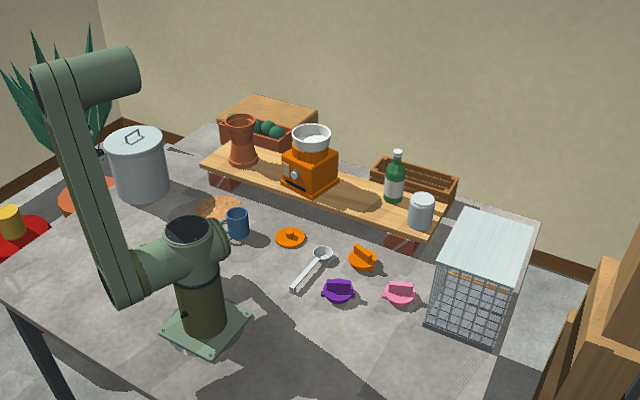

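View pics/top0.png

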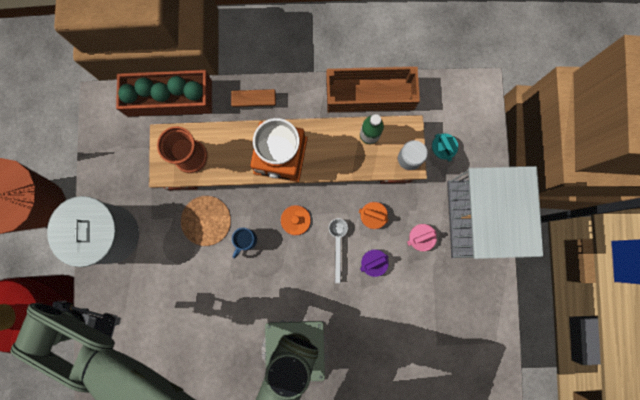

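Top view: dish at about (276,142) on the dispenser, mat (206,221), mug (243,240), lid (296,220), ladle (338,228), orange cap with bar (375,215). The side view shows the same items: cap (363,258), dish (311,137). Now I'll take closer crops.

```bash
python3 - <<'E'
import cv2
a=cv2.imread("pics/top0.png"); b=cv2.imread("pics/side0.png")
def crop(i,x,y,w,h,k): return cv2.resize(i[y:y+h,x:x+w],None,fx=k,fy=k,interpolation=cv2.INTER_CUBIC)
cv2.imwrite("pics/c1.png",crop(a,235,105,100,75,8))
A=crop(a,340,190,65,50,6);
B=crop(b,335,230,65,50,6); C=crop(a,175,185,65*2-20,75,7/2)
import numpy as np
o=np.zeros((600,780,3),np.uint8); o[:300,:390]=A;o[:300,390:780]=B;o[300:300+C.shape[0],:C.shape[1]]=C
D=crop(b,265,115,90,70,4); o[300:580,390:750]=D
cv2.imwrite("pics/c2.png",o)
E
```

```text
(no output)
```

View pics/c1.png

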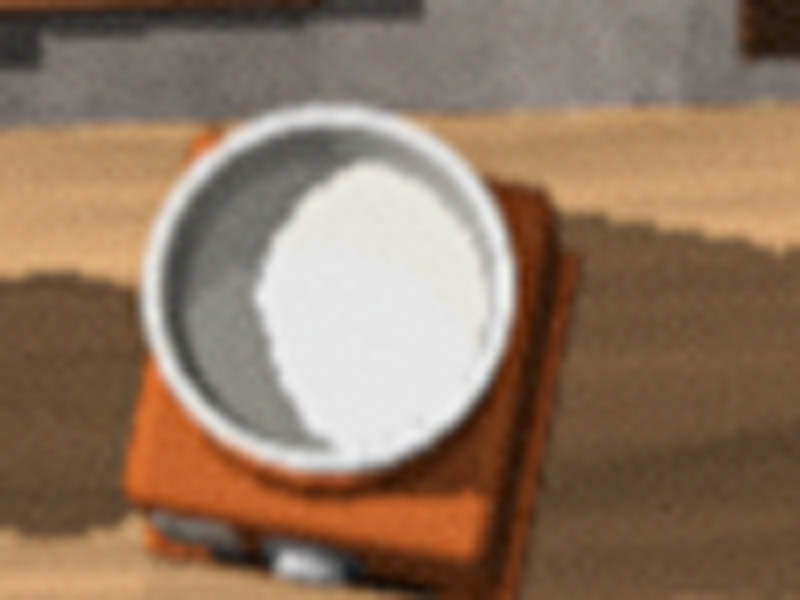

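View pics/c2.png

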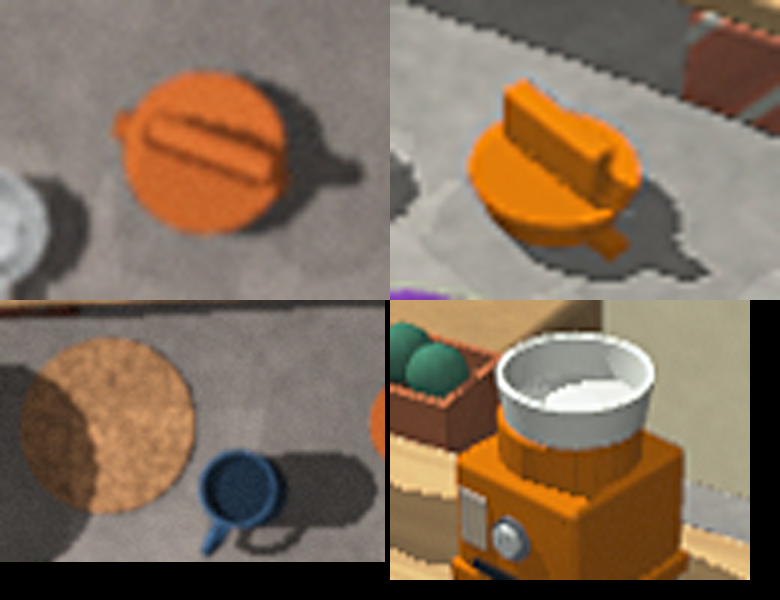

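Crop readings, in full-image pixels (top camera):
- **Dish rim:** centre (275.7,140.5), z=292.
- **Body top corners:** (250.4,166.7), (293.9,174.2), (303.3,128.3) and (260.2,120.6), z=215.
- **Cap:** disc centre (373.7,215.1), lugs near (359.6,210.4) and (387,220.1).
- **Mat:** centre (205.2,220.5).
- **Mug:** centre (244,239).

Side camera: dish rim (310.9,131.6), cap disc (361.9,257.9).

```bash
cat > h.py <<'E'
import numpy as np,cv2,pickle
from scipy.spatial.transform import Rotation as Ro
def ray(s,u,v):
    K=np.array([[s["fx"],0,s["cx"]],[0,s["fy"],s["cy"]],[0,0,1]])
    p=cv2.undistortPoints(np.array([[[u,v]]],float),K,s["distortion"])[0,0]
    return -s["R"].T@s["t"], s["R"].T@np.array([p[0],p[1],1])
def at(s,u,v,z):
    o,d=ray(s,u,v); return (o+d*(z-o[2])/d[2]).round(1)
def ori(a,tilt=0):
    """tool down, y axis at heading a; tilt>0 leans tool z towards -y side"""
    y=np.array([np.cos(a),np.sin(a),0]); z=np.array([0,0,-1.])
    R=Ro.from_matrix(np.stack([np.cross(y,z),y,z],1))
    return (R*Ro.from_rotvec([tilt,0,0]))
E
python3 - <<'E'
from h import *
t=pickle.load(open("top0.pkl","rb"));s=pickle.load(open("side0.pkl","rb"))
print("dish",at(t,275.7,140.5,292),at(s,310.9,131.6,292))
c=[at(t,*p,215) for p in((250.4,166.7),(293.9,174.2),(303.3,128.3),(260.2,120.6))]
print("body",c,np.mean(c,0),[np.linalg.norm(c[i]-c[i-1]) for i in range(4)])
for i,j in((0,3),(1,2)): d=c[j]-c[i];print(np.degrees(np.arctan2(d[1],d[0])))
for i,j in((0,1),(3,2)): d=c[j]-c[i];print(np.degrees(np.arctan2(d[1],d[0]))+90)
print("cap",at(t,373.7,215.1,27),at(s,361.9,257.9,27))
d=at(t,359.6,210.4,8)-at(t,387,220.1,8);print("lugs",d,np.degrees(np.arctan2(d[1],d[0])))
d=at(t,364,210.5,61)-at(t,386,219,61);print("bar",d,np.degrees(np.arctan2(d[1],d[0])))
print("mat",at(t,205.2,220.5,4),at(t,180.2,220.5,4),"mug",at(t,244,239,85),at(t,178,150,259))
# refined circle fits by colour
for n,S in(("top",t),("side",s)):
    hsv=cv2.cvtColor(S["img"],cv2.COLOR_RGB2HSV)
    m=cv2.inRange(hsv,(5,170,90),(16,255,255))
    k,l,st,ce=cv2.connectedComponentsWithStats(m)
    print(n,[(st[i].tolist(),ce[i].round(1).tolist()) for i in range(1,k) if st[i][4]>200])
E
```

```text
dish [634.5  22.5 292. ] [641.9  22.7 292. ]
body [array([575.5, 106.1, 215. ]), array([549. , -22.7, 215. ]), array([687.2, -54. , 215. ]), array([715.2,  75. , 215. ])] [631.725  26.1   215.   ] [np.float64(143.1198798210787), np.float64(131.4978707051943), np.float64(141.70014114319017), np.float64(132.00378782444085)]
-12.550518878825903
-12.761252569400646
-11.626102843002514
-12.246332859680408
cap [ 435.1 -273.6   27. ] [ 436.2 -277.    27. ]
lugs [35.2 90.4  0. ] 68.72503002829329
bar [29.7 70.2  0. ] 67.06789956241023
mat [434.8 291.7   4. ] [437.1 377.3   4. ] mug [366.3 148.2  85. ] [623.7 311.3 259. ]
top [([250, 128, 54, 48, 561], [277.4, 162.1]), ([359, 203, 29, 26, 554], [373.7, 215.0]), ([281, 206, 29, 29, 669], [295.3, 219.8])]
side [([280, 141, 60, 59, 2079], [311.3, 170.6]), ([275, 227, 30, 21, 364], [288.5, 236.6]), ([348, 245, 29, 28, 449], [361.3, 260.1])]
```

```bash
cat >> h.py <<'E'
TH=np.arctan(6/40)
def dishpose(c,zbase,d=26,up=0):
    """TCP pose gripping the dish's near wall; up = back-off along wall"""
    a=np.arctan2(c[1],c[0]); q=ori(a,-TH); e=np.array([np.cos(a),np.sin(a),0])
    rim=np.array([c[0],c[1],zbase+40])-63*e
    return rim+q.as_matrix()[:,2]*(d-up), q.as_rotvec()
E
python3 - <<'E'
from h import *
from plant import bot
D=(638,22.5); M=(435,292)
P=[dishpose(D,252,up=60),dishpose(D,252),dishpose(D,312),dishpose(M,64),dishpose(M,4)]
for p in P: print(p[0].round(1), bot.solve_ik(*p))
bot.set_gripper(36,60)
o=bot.observe()["position"]; bot.movel(o+[0,0,130],vel=250)
bot.movep(*P[0]); print(bot.observe()["t"])
bot.movel(P[1][0],vel=100)
o=bot.observe();print(o["t"],o["position"],o["force"])
s=bot.snapshot("side");t=bot.snapshot("top")
a=cv2.resize(s["img"][80:210,240:400],None,fx=4,fy=4)[:,:,::-1];cv2.imwrite("pics/d1.png",a)
E
```

```text
[570.   20.1 325.6] [-0.13140094  0.02080251  1.50975246  0.02475004  1.4642132  -0.16747588]
[578.9  20.4 266.3] [-0.128569    0.06732209  1.58062949  0.02481523  1.34678251 -0.16755377]
[578.9  20.4 326.3] [-0.128569    0.04034316  1.48835195  0.02432856  1.46600306 -0.16458542]
[385.9 259.   78.3] [ 0.38146563  0.02407587  2.04450016  0.03859966  0.92769993 -0.23061407]
[385.9 259.   18.3] [ 0.38146563  0.14064084  2.07899468  0.04406902  0.77676841 -0.23889866]
4.1833
4.9333 [579.25184367  20.46037671 266.81700639] [-0.14668882  0.9205061   0.15673751]
```

View pics/d1.png

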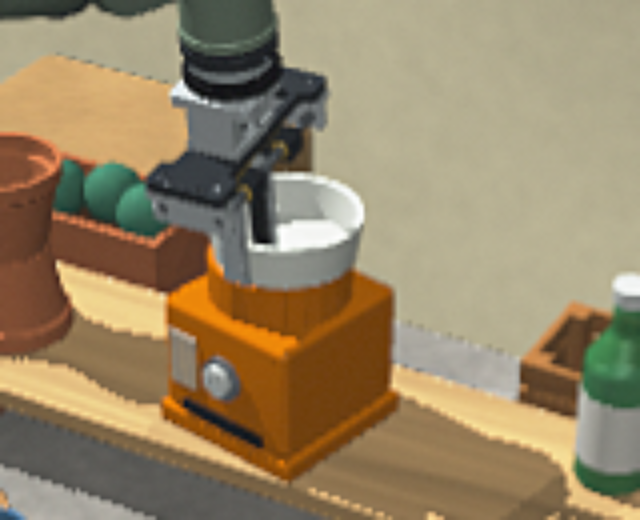

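The fingers straddle the near wall of the dish, with one inside and one outside (crop about (235,240)). Next: grip, lift, carry and lower until contact.

```bash
python3 - <<'E'
from h import *
from plant import bot
D=(638,22.5); M=(435,292)
bot.set_gripper(0,50); o=bot.observe();print("w",o["gripper_width"],o["finger_force"],o["force"])
bot.movel(dishpose(D,322)[0],vel=80); o=bot.observe();print("lift",o["gripper_width"],o["force"])
bot.movep(*dishpose(M,90)); bot.movel(dishpose(M,14)[0],vel=90); bot.dwell(.2)
f0=bot.observe()["force"][2]; z=14
while z>-2:
    z-=1.5; bot.movel(dishpose(M,z)[0],vel=20); f=bot.observe()["force"][2]
    if f-f0>1.2: break
o=bot.observe();print("down",z,f0,f,o["t"],o["gripper_width"])
t=bot.snapshot("top");cv2.imwrite("pics/t1.png",t["img"][:,:,::-1])
s=bot.snapshot("side")
cv2.imwrite("pics/e1.png",np.hstack([cv2.resize(t["img"][165:265,150:280],None,fx=3,fy=3),cv2.resize(s["img"][150:250,170:300],None,fx=3,fy=3)])[:,:,::-1])
E
```

```text
w 5.876025881365327 49.765467464840185 [ 0.35377261 -0.65235684  3.40722416]
lift 5.736541929158061 [-0.04556833  0.1550037  -2.63669106]
down 12.5 5.20104491124389 9.510224781207173 9.5083 5.619117438826741
```

View pics/e1.png

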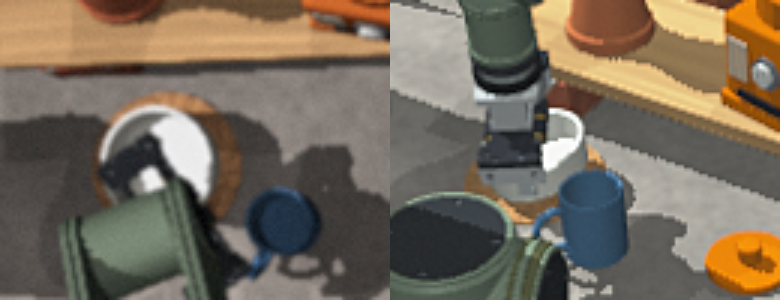

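The dish is near the middle of the mat (rim centre at about (202,220) in the top view) and its far edge touches first, so it sagged slightly in the grip. I'll lower it further, level it by pressing lightly, then release.

```bash
python3 - <<'E'
from h import *
from plant import bot
M=(435,292); t=pickle.load(open("top0.pkl","rb")); print(at(t,202.3,220,48))
z=12.5
while z>2:
    z-=1; bot.movel(dishpose(M,z)[0],vel=20); o=bot.observe(); f=o["force"]; print(z,f.round(1),o["position"][2].round(1))
    if f[2]>22: break
E
```

```text
[433.4 291.   48. ]
11.5 [ 0.5 -7.3 12.2] 27.7
10.5 [-0.4 -8.2 11.7] 26.9
9.5 [ 0.9 -7.4 11.7] 26.1
8.5 [ 2.  -7.1 11.7] 25.1
7.5 [ 2.2 -6.8 12. ] 24.3
6.5 [ 2.5 -6.8 12.5] 23.4
5.5 [ 2.6 -7.4 11.3] 22.5
4.5 [ 1.8 -6.7 11.9] 21.6
3.5 [ 3.5 -7.6 11.6] 20.7
2.5 [ 3.1 -6.8 10.3] 19.8
1.5 [ 3.8 -6.7 11.5] 18.9
```

```bash
python3 - <<'E'
from h import *
from plant import bot
M=(435,292); z=1.5
for z in (.5,-.5,-1.5):
    bot.movel(dishpose(M,z)[0],vel=20); o=bot.observe(); f=o["force"]; print(z,f.round(1),o["position"][2].round(1))
    if f[2]>16: break
bot.set_gripper(16,10); o=bot.observe(); print(o["force"],o["finger_force"],o["gripper_width"])
p=dishpose(M,4,up=60)
bot.movel(o["position"]-60*Ro.from_rotvec(p[1]).as_matrix()[:,2],vel=120)
a=o["position"]; bot.movep([330,-60,330],ori(0).as_rotvec()); bot.set_gripper(50,60)
bot.dwell(.2); print(bot.observe()["t"])
for n in("side","top"):
    S=bot.snapshot(n); pickle.dump(S,open(n+"1.pkl","wb"));cv2.imwrite(f"pics/{n}1.png",S["img"][:,:,::-1])
    globals()[n]=S["img"]
k=lambda i,x,y,w,h,f:cv2.resize(i[y:y+h,x:x+w],None,fx=f,fy=f,interpolation=cv2.INTER_CUBIC)
o=np.zeros((600,800,3),np.uint8)
o[:600,:480]=k(top,245,110,60,75,8); o[:300,480:800]=k(side,270,130,80,75,4); o[300:600,480:800]=k(top,170,185,80,75,4)
cv2.imwrite("pics/f1.png",o[:,:,::-1])
E
```

```text
0.5 [ 4.  -7.  11.5] 18.0
-0.5 [ 4.2 -6.  11.1] 17.2
-1.5 [ 3.8 -6.  12.6] 16.4
[ 1.37951105 -0.08551671  2.30236848] 1.3381397724151611 15.95731831734126
16.5667
```

View pics/f1.png

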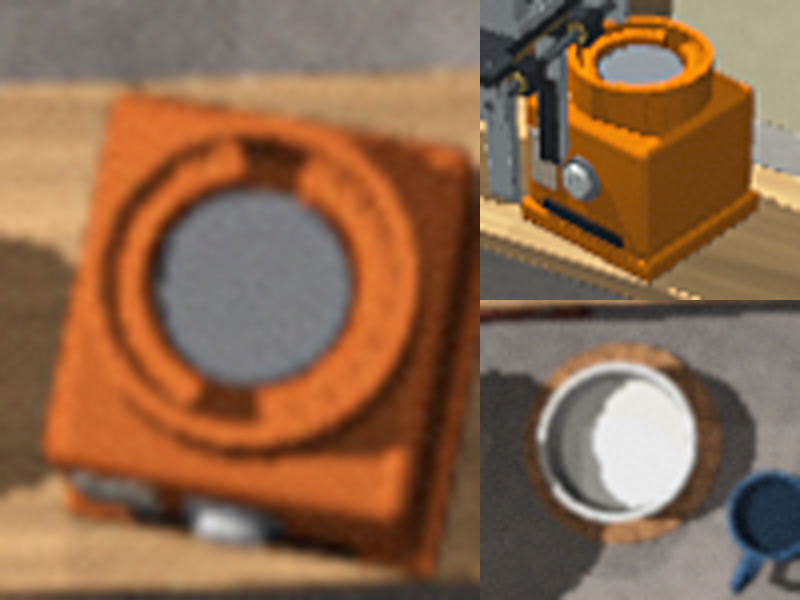

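The dish stands level and in the middle of the mat. The mouth is now visible in the top view: slots at crop (270,165) and (228,400), plate centre about (252,286). Next, a precise fit of the cap and mouth using projected models in both cameras.

```bash
cat > fit.py <<'E'
from h import *
from scipy.optimize import minimize
k=4
def proj(S,P):
    K=np.array([[S["fx"],0,S["cx"]],[0,S["fy"],S["cy"]],[0,0,1]])
    return cv2.projectPoints(np.asarray(P,float),cv2.Rodrigues(S["R"])[0],S["t"],K,S["distortion"])[0][:,0]
A=np.linspace(0,2*np.pi,60)
def ring(r,z,c): return np.c_[c[0]+r*np.cos(A),c[1]+r*np.sin(A),0*A+z]
def fill(m,p,o): cv2.fillConvexPoly(m,cv2.convexHull((((p-o+.5)*k-.5)*16).round().astype(np.int32)),255,shift=4)
def box(c,a,x0,x1,w,z0,z1):
    R=np.array([[np.cos(a),-np.sin(a)],[np.sin(a),np.cos(a)]])
    return [[*(R@[x,y]+c[:2]),z] for x in(x0,x1) for y in(-w/2,w/2) for z in(z0,z1)]
def render(S,parts,o,sh,mode="or"):
    out=None
    for p in parts:
        m=np.zeros((sh[0]*k,sh[1]*k),np.uint8); fill(m,proj(S,p),o)
        out=m if out is None else (out|m if mode=="or" else out&m)
    return cv2.resize(out,(sh[1],sh[0]),interpolation=cv2.INTER_AREA)/255.
def capparts(v,z0=0):
    c,a=v[:2],v[2]
    return [np.r_[ring(45,z0+21,c),ring(45,z0+27,c)],np.r_[ring(37.5,z0+5,c),ring(37.5,z0+21,c)],box(c,a,-51,51,14,z0,z0+8),box(c,a,-35,35,16,z0+27,z0+61)]
def plateparts(v): return [ring(36,238,v),ring(40,245,v)]
def fit(S,target,roi,parts,v0,mode="or"):
    x,y,w,h=roi; T=target[y:y+h,x:x+w]/255.
    f=lambda v:np.abs(render(S,parts(v),np.array([x,y]),(h,w),mode)-T).sum()
    st=np.vstack([v0]+[np.array(v0)+d for d in np.diag([8,8,.15][:len(v0)])])
    r=minimize(f,v0,method="Nelder-Mead",options=dict(initial_simplex=st,xatol=.02,fatol=.05))
    return r.x.round(2),round(r.fun,1),T.sum()
def orange(S,hi=17): return cv2.inRange(cv2.cvtColor(S["img"],cv2.COLOR_RGB2HSV),(3,130,50),(hi,255,255))
def grey(S): return cv2.inRange(cv2.cvtColor(S["img"],cv2.COLOR_RGB2HSV),(0,0,60),(180,90,230))
E
python3 - <<'E'
from fit import *
L=lambda f:pickle.load(open(f,"rb"))
t,s,t1,s1=L("top0.pkl"),L("side0.pkl"),L("top1.pkl"),L("side1.pkl")
print("cap top",fit(t,orange(t),(350,193,48,45),capparts,[435,-274,1.17]))
print("cap side",fit(s,orange(s),(340,236,48,45),capparts,[435,-274,1.17]))
print("plate top",fit(t1,grey(t1),(262,131,31,31),plateparts,[632,24],"and"))
print("plate side",fit(s1,grey(s1),(297,138,29,18),plateparts,[632,24],"and"))
a=at(t1,245+270/8-.5,110+165/8-.5,245);b=at(t1,245+228/8-.5,110+400/8-.5,245);d=a-b;print("slots",a,b,(a+b)/2,np.degrees(np.arctan2(d[1],d[0])))
m=grey(s1)[138:156,297:326]; print("\n".join("".join(".#"[x>0] for x in r) for r in m))
E
```

```text
cap top (array([ 435.46, -274.57,    1.18]), np.float64(22.2), np.float64(605.0))
cap side (array([ 439.07, -276.22,    1.19]), np.float64(68.5), np.float64(593.0))
plate top (array([632.31,  26.38]), np.float64(18.8), np.float64(468.0))
plate side (array([637.11,  25.41]), np.float64(13.4), np.float64(172.0))
slots [676.4  18.7 245. ] [589.3  35.6 245. ] [632.85  27.15 245.  ] -10.980650010173543Traceback (most recent call last):
  File "<stdin>", line 9, in <module>
  File "<stdin>", line 9, in <genexpr>
  File "<stdin>", line 9, in <genexpr>
TypeError: string indices must be integers, not 'numpy.bool'
```

```bash
python3 - <<'E'
from fit import *
from plant import bot
C=np.array([437.3,-275.4]); ya=1.185-np.pi/2; yb=np.radians(-12+90)
q1,q2=ori(ya).as_rotvec(),ori(yb).as_rotvec()
for p,q in(([*C,30],q1),([*C,85],q2),([634.7,25.9,300],q2),([634.7,25.9,252],ori(yb-np.radians(84)).as_rotvec())): print(bot.solve_ik(p,q))
bot.movep([*C,130],q1); bot.movel([*C,30],vel=120)
bot.set_gripper(0,60); o=bot.observe(); print(o["t"],o["gripper_width"],o["force"],o["position"])
bot.movel([*C,85],vel=120); bot.movel([*C,85],q2,vel=60); bot.dwell(.2)
o=bot.observe(); print(o["t"],o["gripper_width"],o["position"],o["force"],Ro.from_rotvec(o["ee_rot"]).as_matrix()[:,1])
for n in("side","top"):
    S=bot.snapshot(n); pickle.dump((S,o),open(n+"2.pkl","wb"))
    x,y=proj(S,[[*C,85]])[0].astype(int); globals()[n]=cv2.resize(S["img"][y-45:y+45,x-50:x+50],None,fx=4,fy=4); print(n,x,y)
cv2.imwrite("pics/g1.png",np.hstack([top,side])[:,:,::-1])
E
```

```text
[-7.29605405e-01  3.03917511e-01  1.82662619e+00 -4.44089210e-16
  1.01104895e+00 -3.43809078e-01]
[-7.29605405e-01  2.19522367e-01  1.79616017e+00 -4.44089210e-16
  1.12591012e+00 -2.09096222e+00]
[-0.09533516  0.28277588  1.25547731  0.          1.60333946 -1.45669198]
[-0.09533516  0.30372807  1.32534492  0.          1.51251966  0.00938459]
19.4667 15.431337631076635 [-0.46236636  0.36509094  0.51933778] [ 437.44342688 -275.52863154   30.17561428]
22.175 15.525383113925848 [ 437.32536974 -275.41254876   85.00944572] [ 0.60946736  0.57662114 -0.70574203] [ 2.07999524e-01  9.78128926e-01 -4.34362546e-05]
side 362 243
top 376 212
```

View pics/g1.png

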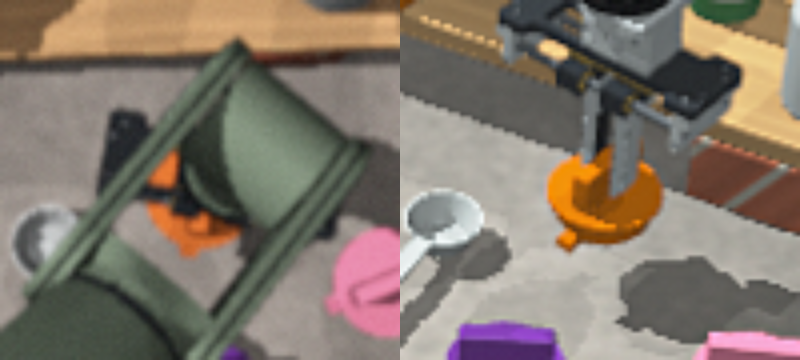

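The cap is held and level, with a lug pointing to the lower left in the side view (crop (568,240)), and the disc mostly visible. I'll fit the held cap in the side view, ignoring the finger area, to get its offset from the TCP in that camera.

```bash
python3 - <<'E'
from fit import *
S,o=pickle.load(open("side2.pkl","rb")); P=o["position"]
x,y,w,h=335,225,52,42
W=np.ones((h,w)); W[:250-y,352-x:375-x]=0
T=orange(S)[y:y+h,x:x+w]/255.
def run(v0,free):
    def f(u):
        v=v0.copy(); v[free]=u
        return (W*np.abs(render(S,capparts(v,P[2]-30.2),np.array([x,y]),(h,w))-T)).sum()
    u0=v0[free]; st=np.vstack([u0]+[u0+d for d in np.diag(np.array([6,6,.1])[free])])
    r=minimize(f,u0,method="Nelder-Mead",options=dict(initial_simplex=st,xatol=.02,fatol=.05)); return r.x.round(2),r.fun
v0=np.array([P[0],P[1],np.radians(-12)])
e,_=run(v0,[0,1]);print(run(v0,[0,1]),run(v0,[0,1,2]),T.sum())
e=e-P[:2]; print("offset",e,"TCP target (side)",np.array([637.11,25.41])-e)
c,s_=np.cos(v0[2]),np.sin(v0[2]); print("along bar",e@[c,s_],"across",e@[-s_,c])
E
```

```text
(array([ 437.37, -276.27]), np.float64(59.7764705882353)) (array([ 4.3750e+02, -2.7624e+02, -2.0000e-01]), np.float64(59.52156862745098)) 446.0
offset [ 0.04463026 -0.85745124] TCP target (side) [637.06536974  26.26745124]
along bar 0.2219291208903017 across -0.8294347231410604
```

```bash
python3 - <<'E'
from fit import *
S,o=pickle.load(open("top2.pkl","rb")); P=o["position"]
x,y,w,h=355,208,40,28
T=orange(S)[y:y+h,x:x+w]/255.
R=lambda X,Y:render(S,capparts([X,Y,np.radians(-12)],P[2]-30.2),np.array([x,y]),(h,w))
M=R(P[0],P[1])
for r in range(h): print("%3d "%(y+r)+"".join(".#"[int(a>.5)] for a in T[r])+"   "+"".join(".#"[int(a>.5)] for a in M[r]))
E
```

```text
208 ...........#####........................   ........###########################.....
209 ..........######........................   ........###########################.....
210 .........#######........................   ........###########################.....
211 ........########........................   .......#############################....
212 ........#######.........................   .......#############################....
213 .........######.........................   .......#############################....
214 ........................................   .......#############################....
215 ........................................   .......#############################....
216 ........................................   .......############################.....
217 ........##..............................   ........###########################.....
218 ........######..........................   ........###########################.....
219 ........######.......#..................   ........##########################......
220 ........#########...####................
[... 663 characters left out ...]
 ................##########..............   ................#####...................
229 ................#####...................   ................#####...................
230 ................####....................   ........................................
231 ........................................   ........................................
232 ........................................   ........................................
233 ........................................   ........................................
234 ........................................   ........................................
235 ........................................   ........................................
```

The held cap reads about 1 px low in the top camera, a bias of about -2.7 mm in x. Corrected mouth position is about (635.0–637.1, 26.3), so I'll use (636, 26.3) and insert with force monitoring.

```bash
python3 - <<'E'
from fit import *
from plant import bot
yb=np.radians(-12+90); q=ori(yb).as_rotvec(); X=np.array([636.,26.3])
p=bot.observe()["position"]
bot.movel([p[0],p[1],330],vel=250); bot.movep([*X,330],q); bot.movel([*X,281],vel=100); bot.dwell(.2)
o=bot.observe(); f0=o["force"]; m0=o["wrist_torque"]; print(o["t"],o["position"],f0.round(2))
z=281
while z>256:
    z-=2; bot.movel([*X,z],vel=25); o=bot.observe(); f=o["force"]-f0
    print(z,o["position"].round(1),f.round(1),(o["wrist_torque"]-m0).round(2),round(o["t"],1))
    if f[2]>(5 if z>268 else 12) or np.hypot(*f[:2])>8: break
E
```

```text
25.6083 [636.51412727  26.26083473 282.14134657] [-1.27 -0.25 -1.75]
279 [635.9  26.4 278.9] [0.9 0.5 1.1] [-0.03 -0.02  0.03] 25.9
277 [635.8  26.3 276.7] [ 1.6 -0.  -0.2] [ 0.   -0.03 -0.02] 26.1
275 [635.8  26.3 274.7] [ 0.7 -0.4  0.7] [-0.01 -0.03  0.09] 26.4
273 [635.9  26.3 272.7] [1.1 0.1 0.7] [0.04 0.01 0.  ] 26.6
271 [635.9  26.3 270.8] [ 1.5  0.  -0.4] [-0.06 -0.02  0.01] 26.9
269 [635.9  26.3 268.8] [ 0.9 -0.5  1.2] [ 0.05 -0.01 -0.01] 27.1
267 [636.3  26.3 267.7] [0.5 0.6 3.3] [0.01 0.09 0.01] 27.4
265 [636.3  26.2 265.4] [ 1.8 -0.2  4.3] [ 0.02 -0.04  0.01] 27.6
263 [636.3  26.3 263.2] [2.2 1.1 5. ] [ 0.04 -0.08 -0.02] 27.9
261 [636.3  26.3 261.2] [1.8 0.2 4.6] [ 0.02 -0.15 -0.06] 28.1
259 [636.3  26.3 259.2] [1.9 0.1 6.2] [-0.02 -0.2   0.04] 28.4
257 [636.3  26.3 257.3] [ 2.5 -0.1  7.2] [-0.   -0.2  -0.04] 28.6
255 [636.3  26.3 255.4] [1.6 0.  6.7] [ 0.03 -0.21 -0.01] 28.9
```

It went in freely and is pressed to about 20 mm. Next: turn clockwise in steps while watching the torque.

```bash
python3 - <<'E'
from fit import *
from plant import bot
yb=np.radians(78); X=[636,26.3,255.3]; m0=bot.observe()["wrist_torque"][2]
a=0
for a in [8,16,24,32,40,48,56,64,70,74,77,79,81,83]:
    bot.movel(X,ori(yb-np.radians(a)).as_rotvec(),vel=60); o=bot.observe()
    y=Ro.from_rotvec(o["ee_rot"]).as_matrix()[:,1]; m=o["wrist_torque"][2]-m0
    print(a,round(78-np.degrees(np.arctan2(y[1],y[0])),1),o["position"].round(1),o["force"].round(1),round(m,2),round(o["t"],1))
    if abs(m)>1.0: break
E
```

```text
8 8.0 [636.   26.3 255.7] [0.3 0.1 5.1] -0.09 29.1
16 16.0 [635.9  26.3 255.6] [0.7 0.1 5.1] -0.03 29.4
24 24.0 [635.8  26.3 255.6] [-0.4 -0.5  5.3] -0.11 29.7
32 32.0 [635.8  26.3 255.6] [0.7 0.  5.3] -0.05 30.0
40 40.0 [635.8  26.3 255.6] [0.2 0.5 5.4] -0.09 30.3
48 48.0 [635.8  26.3 255.7] [ 0.3 -0.7  6.8] -0.08 30.6
56 56.0 [635.8  26.3 255.6] [-0.5 -0.6  5. ] -0.07 30.9
64 64.0 [635.8  26.3 255.6] [0.4 0.6 5.7] -0.08 31.2
70 70.0 [635.8  26.3 255.6] [-0.5  0.4  5.5] -0.09 31.4
74 74.0 [635.8  26.3 255.6] [-0.2 -0.2  6.1] -0.06 31.7
77 77.0 [635.8  26.3 255.6] [ 0.1 -0.7  5.2] -0.06 31.9
79 79.0 [635.4  26.4 255.6] [-1.1  0.5  6.2] 0.05 32.2
81 80.9 [635.3  26.4 255.6] [-1.9 -0.6  6.1] 0.82 32.5
83 82.8 [635.2  26.4 255.6] [-2.2 -0.9  6.8] 1.27 32.7
```

The stop is felt at about 79°. Next: relax slightly, let it rise into the catch, release and back away.

```bash
python3 - <<'E'
from fit import *
from plant import bot
q=ori(np.radians(78-79)).as_rotvec(); X=np.array([636,26.3])
bot.movel([*X,255.5],q,vel=20)
for z in(258,260,262):
    bot.movel([*X,z],vel=25); o=bot.observe(); print(z,o["position"].round(1),o["force"].round(1),o["wrist_torque"].round(2))
bot.set_gripper(40); bot.dwell(.2); print(bot.observe()["force"].round(1))
bot.movel([*X,360],vel=150); bot.movep([350,-150,380],ori(-.4).as_rotvec()); bot.dwell(.3)
print(bot.observe()["t"])
im=[]
for n,(x,y) in(("top",(245,105)),("side",(265,115))):
    S=bot.snapshot(n); pickle.dump(S,open(n+"3.pkl","wb")); im.append(cv2.resize(S["img"][y:y+80,x:x+70],None,fx=5.5,fy=5.5))
    im.append(cv2.resize(S["img"],(385,240)))
cv2.imwrite("pics/h1.png",np.hstack([im[0],im[2]])[:,:,::-1])
E
```

```text
258 [635.3  26.4 258.1] [-2.3  1.2  5.1] [0.01 0.46 0.12]
260 [635.4  26.4 259.9] [-3.3  0.5  4.2] [-0.02  0.55  0.1 ]
262 [635.4  26.4 261.6] [-3.2 -0.1  3.1] [-0.01  0.75  0.13]
[0.2 0.2 0.5]
36.8583
```

View pics/h1.png

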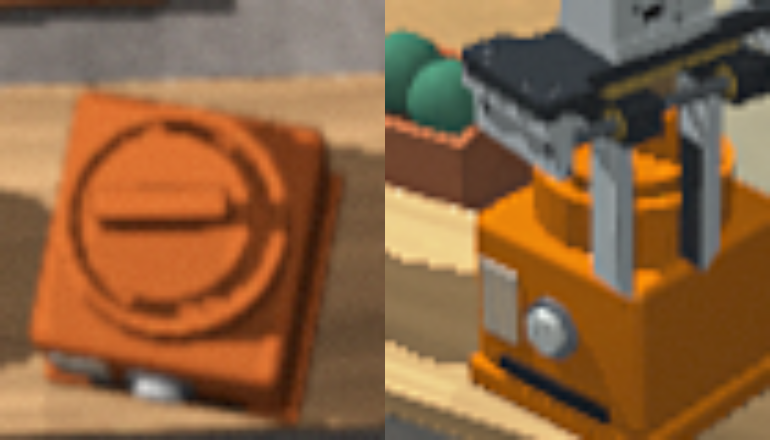

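The top view shows the cap seated in the collar with its bar across the slot line, turned about 79°. The gripper is clear of everything, so I'm handing in.

```bash
python3 -c "
from plant import bot
print(bot.sign_off())"
```

```text
the job is handed in; nothing more can be done
None
```

I set the dish level in the middle of the mat, fitted the cap, turned it about 79° to the stop and let it spring up, then handed the job in at about 37 s; the sign-off call returned no verdict, and I judged the lock from forces and the top view.

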